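# Unsnap the label printer's battery-bay cover and lay it in the tray

### The job

Open the battery bay of the label printer on the packing bench: squeeze the spring snap tab in towards the grip rib and, keeping it pressed, tip that end of the cover up, then draw the two tongues at its other end out of their slot and lift the cover off. Lay it flat, right side up, inside the shallow white tray and let go. It is thin plastic, so squeeze lightly, never strain the cover against the printer, set it down gently, and leave the other things on the bench where they are.

Things in the scene. Friction and masses are not known exactly. Their poses are not given: they have to be found in the camera images.
- printer: Off-white label printer, fixed, 200 (its x) x 150 (y) x 80 mm high; origin at the centre of its underside, z up. The battery bay is a 113 x 75 mm opening in its flat top, centred. Its catch for the snap tab is a ledge at the bay's +x end, underside at z = 73.5 mm, reaching inward to x = 53 mm, flush with the top; at the -x end a lip overhangs the tongue slot.
- cover: Dark grey plastic bay cover, loose, 120 to 190 g: plate 110 (its x) x 72 (y) x 5 mm, origin at the centre of the plate's underside, z up. Seated, its axes agree with the printer's and its origin is 75 mm above the printer's, with about 1.5 mm of play each way. Two skirts reach 13 mm below the plate (it stands on them when laid flat); the tab's foot reaches 11 mm below.
- cover_grip (a point): Pinch point between snap tab and grip rib, half-way up them: 34.5 mm along +x of the cover's origin, 12 mm above the plate's top; axes as the cover's. Tab (outer, at the cover's +x end) and fixed rib stand up facing each other, each 26 mm wide (y), 24 mm high over the plate; rib x = 18 to 24 mm, tab x = 47 to 51 mm. 33 mm over both along x, 23 mm when fully pressed.
- cover_tongues (a point): Middle of the free ends of the two flat tongues at the cover's -x end: x = -64 mm, z = -3 mm in the cover's frame. They reach 6 to 9 mm under the printer's lip, 1.5 mm below it, so the cover cannot rise straight up: the tab end comes up first (0.2 rad brings tab and hook above the printer's top), then the cover is drawn along its own +x until they are free.
- snap_tab (a joint): How far the spring tab is pressed in towards the rib, m: 0 released, 0.010 at its stop. The spring needs about 3 N to start and 15 N at the stop. Its hook bites 3.5 to 6.5 mm under the catch, depending on how the cover happens to sit, with 1.5 mm of free height; it is free when pressed farther than its bite.
- lip (a point): Lower inner edge of the printer's overhanging lip, middle: the line along the printer's y about which the cover tips up. x = -56.5 mm, z = 75.5 mm in the printer's frame. The lip is 4.5 mm thick up to the printer's top; the pocket below it is 15 mm high and 15 mm deep.
- tray: Shallow white sheet-metal tray, fixed, outside 190 (its x) x 140 (y) x 25 mm high, walls and floor 5 mm thick; origin at the centre of its underside. The cover fits in with its length along the tray's length, either way round; laid flat, its origin is 18 mm above the tray's origin.
- label_roll: Bystander: standing roll of labels, 60 mm across, 50 mm high; origin under its centre.
- marker: Bystander: lying pen, 120 mm long along its x, 14 mm thick; origin under its middle.
- tape_roll: Bystander: roll of tape lying flat, 100 mm across, 48 mm high; origin under its centre.
- mug: Bystander: white mug, 80 mm across, 95 mm high; origin under its centre.
- spare_battery: Bystander: flat spare battery, 85 x 48 x 16 mm; origin under its centre.
- screwdriver: Bystander: screwdriver lying along its x; origin under its middle.
- shoe_box: Bystander: cardboard shoe box 180 x 290 x 110 mm; origin under its centre.
There are look-alikes about, which are no part of the job. Leave any purple or yellow look-alike of the cover alone. Leave any brown look-alike of the tray alone.

How it is judged:
On the way, in this order (a step that is already met when the one before it is completed fails the run):
1. the fingers hold the snap tab pressed while the tab end of the cover is tipped up, the tongues still in their slot (value of joint snap_tab above 0.003 m and contact force between the fingers and cover above 0.5 N and angle between cover's own z axis and vertical above 0.1 rad and x of cover_tongues in the frame of printer below -0.057 m and z of cover_tongues in the frame of printer below 0.0775 m), for 0.1 s.
2. the cover is lifted clear of the printer (z of cover in the frame of printer above 0.12 m), for 0.1 s.
At the end, for the whole second after the job is handed in: The cover lies flat (within 0.06 rad) and right side up on the floor of the tray, its skirts within 4 mm of the floor and its origin within 36 mm (along the tray) and 34 mm (across) of the tray's middle, at rest and released (x of cover in the frame of tray between -0.036 and 0.036 m and y of cover in the frame of tray between -0.034 and 0.034 m and z of cover in the frame of tray between 0.014 and 0.022 m and angle between cover's own z axis and vertical below 0.06 rad and linear speed of cover below 0.01 m/s and contact force between the fingers and cover below 0.1 N); the robot touches nothing.
It fails at once if the cover or its tab is strained against the printer (more than 12 N) (contact force between cover and printer above 12 N).
It fails at once if the tab and rib are squeezed hard (more than 35 N on each) (contact force between the fingers and cover above 70 N).
It fails at once if the cover is slammed into the tray (over 25 N) (contact force between cover and tray above 25 N).
It fails at once if another thing on the bench is shifted by more than 20 mm (distance of any of label_roll, marker, tape_roll, mug, spare_battery, screwdriver, shoe_box from where it was at the start of the episode above 0.02 m).
It also fails if it takes over 72 s, if anything falls off the work surface, if the arm or the gripper's body presses on something with over 40 N, if the wrist force passes 120 N, or if a joint passes its speed limit or range.

### The arm

A 7-joint arm with a two-finger parallel gripper is mounted at the origin on the work surface. World frame = base frame: x ahead of the robot, y to its left, z up, the work surface at z = 0. Lengths are in m, angles in rad, forces in N, time in s.
With the tool pointing down it reaches from about 0.4 to 0.85 m from the base axis. Payload 4.5 kg.
Tool frame: the origin (TCP) lies on the centre line of the jaws, within the pads' length; the fingertips stand 8 mm ahead of it and the grasp point (between the pads) lies 11 mm behind it; z points along the fingers, x is the direction in which the jaws open and shut, and the axes are right-handed (so a half turn about z gives the same grasp; the last joint's range is limited). The gripper opens to 88 mm and grips with 3 to 60 N. Pads are 18 mm wide; open, the fingers measure 123 mm over their backs; the gripper's body (75 mm by 187 mm) begins 45 mm behind the grasp point.
Start: joints at [-1.097, 0.689, -0.195, 1.565, 0.157, 0.902, -0.215], TCP at [0.266, 0.566, 0.247] pointing down, gripper open.
Joint ranges: [-3.01, 3.01], [-0.46, 2.08], [-1.47, 1.51], [0.13, 2.56], [-1, 4.14], [0.04, 2.09], [-2.66, 2.66]. Speed limits (rad/s): [2.57, 2.57, 3.14, 3.14, 3.14, 3.14, 3.14].

### API

Orientations are given as a unit quaternion [x, y, z, w].
In Python, from plant import r gives the robot as it stands.
- The arm moves only by the shell command python3 -m pendant 'ROWS' [FORCE]. ROWS is JSON, a list of rows, each a list of 3 entries, a list of its own where there are three numbers: the turn, a rotation vector about the tool's x, y, z in rad, then the shift along the tool's x, y, z in m, then the opening, from 0 (shut) to 1 (fully open). In form: [[[wx, wy, wz], [tx, ty, tz], claw], ...]. A call has 1 to 10 rows; each row is the pose to reach, as a shift and turn from the pose commanded when the call began, along the tool's axes at that moment; what a row does not reach only later rows make up. A row lasts 1/10 s, in which the tool goes at most 50 mm and 8.59 degrees, less where a joint would pass 70% of its speed; a pose out of reach is approached as far as the arm can. A call with a gripper value outside its range is refused whole. The fingers move at their own pace and stop on an object; FORCE is the grip in N (left out, the last holds). Time passes only in rows, so rows that repeat a pose let the fingers close. It gives the time, the measured TCP pose, the force and the opening at its end, in the units of the state.
- r.get_state(): the state, without advancing time (a new reading comes with each control period).
- r.snapshot(name): name is "scene" or "top" or "wrist"; returns a dict with "image" (420x560x3 uint8, red, green, blue), "mtx" (3x3 intrinsics, pixels), "R" (3x3) and "t" (3): a world point X has camera coordinates R X + t; the wrist camera has in their place "T_tool_cam" (4x4, takes a point from camera to tool coordinates, whose origin is the TCP and whose axes are the tool frame's). Camera axes: x right, y down, z forward; pixel columns grow to the right and rows downward; lengths in m; the calibration is good to about 2 mm. A picture is of the moment at which its call begins: read the wrist's pose just before it. There is no depth.
- r.finish_job(): hands the job in, once; it reports no verdict.
The state is a dict: "clock": time; "q": joint angles; "qd": joint speeds; "joint_torque": joint torques, N m; "tool_pos": TCP position; "eef_rot": TCP orientation; "contact_force": force on the tool from outside, world axes, zero at the start; "moment": the same for the moment, N m; "opening": opening from 0.0 (shut) to 1.0 (fully open).
Only numpy, scipy, OpenCV 4.12 (cv2) and the standard library are available. Lean on these libraries where they do the work, as an engineer would, in place of code of your own. Each camera call takes 0.05 s, during which the arm holds its last target. There are 200 camera calls.

## Working session

There is one attempt and no reset: what is moved stays moved. The work goes in short steps, Python scripts to look and compute and a shell command to move; the robot and the scene stay as the last step left them, time stands still between calls to the robot, and variables do not carry over. Pictures are saved under pics/ and viewed, about 8 in all and at most 12, crops included, and the job is handed in when it is done.

```bash
mkdir -p pics; ls; python3 - <<'E'
from plant import r
import cv2,json,numpy as np
s=r.get_state(); print({k:np.round(v,4).tolist() for k,v in s.items()})
for n in("scene","top"):
    d=r.snapshot(n); cv2.imwrite(f"pics/{n}0.png",d["image"][:,:,::-1])
    np.savez(f"{n}0.npz",**d)
    print(n,np.round(d["mtx"],1).tolist(),np.round(d["R"],4).tolist(),np.round(d["t"],4).tolist())
E
```

```text
pics
{'clock': 0.0, 'q': [-1.0972, 0.6899, -0.1945, 1.5663, 0.1573, 0.9025, -0.2151], 'qd': [-0.001, -0.0004, 0.0001, -0.0015, -0.0021, 0.0007, 0.0006], 'joint_torque': [0.0003, -52.7561, -1.2668, -15.3421, -0.0526, 0.0067, 0.0002], 'tool_pos': [0.2659, 0.5649, 0.2459], 'eef_rot': [0.8443, 0.5359, -0.0007, 0.0005], 'contact_force': [-0.5305, -0.0494, -0.3152], 'moment': [-0.0071, 0.0627, -0.0047], 'opening': 0.9987}
scene [[418.1, 0.0, 282.8], [0.0, 418.1, 210.6], [0.0, 0.0, 1.0]] [[-0.7327, 0.6806, -0.0011], [0.4557, 0.4894, -0.7435], [-0.5055, -0.5452, -0.6688]] [0.3899, -0.1556, 1.344]
top [[470.7, 0.0, 273.1], [0.0, 470.7, 209.7], [0.0, 0.0, 1.0]] [[-0.0051, -0.9999, 0.0103], [-0.9901, 0.0036, -0.1404], [0.1404, -0.0109, -0.99]] [-0.0194, 0.5145, 1.1931]
```

View pics/top0.png

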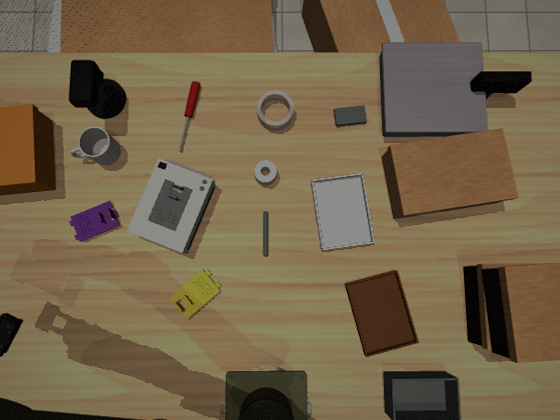

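View pics/scene0.png

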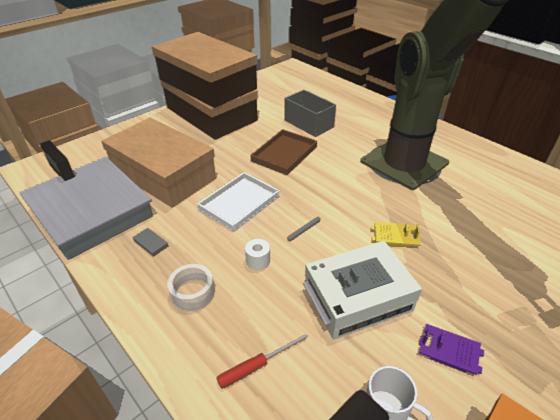

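The top view shows the printer (near 172,207), with the grey cover and two upright bars, and the white tray (near 342,212). The brown tray and the yellow and purple covers are the look-alikes. I'll enlarge the printer and tray next.

```bash
python3 - <<'E'
import cv2,numpy as np
t=np.load("top0.npz")["image"][:,:,::-1]; s=np.load("scene0.npz")["image"][:,:,::-1]
a=cv2.resize(t[150:260,120:225],None,fx=4,fy=4,interpolation=cv2.INTER_CUBIC)
c=cv2.resize(s[235:345,295:425],None,fx=3,fy=3,interpolation=cv2.INTER_CUBIC)
b=np.zeros((600,800,3),np.uint8); b[:440,:420]=a; b[:330,421-11:421-11+390]=c
cv2.imwrite("pics/crop.png",b)
E
```

```text
(no output)
```

View pics/crop.png

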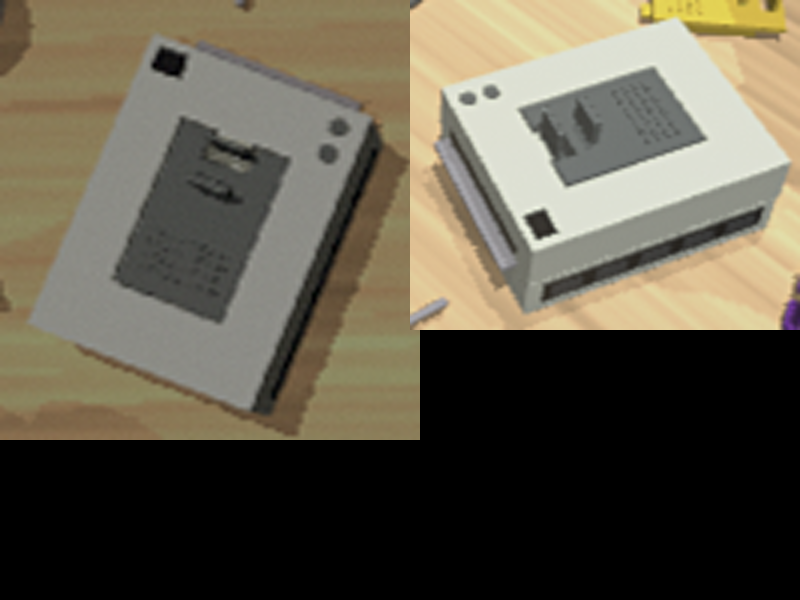

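```bash
cat > h.py <<'E'
import numpy as np,cv2
from scipy.optimize import least_squares
C={n:dict(np.load(n+"0.npz")) for n in("top","scene")}
def proj(d,X,R=None,t=None):
    c=X@d["R"].T+d["t"]; p=c@d["mtx"].T; return p[:,:2]/p[:,2:]
def place(v,P):
    c,s=np.cos(v[2]),np.sin(v[2]); return np.c_[v[0]+c*P[:,0]-s*P[:,1],v[1]+s*P[:,0]+c*P[:,1],P[:,2]]
def fit(P,obs,v0):
    f=lambda v:np.concatenate([(proj(C[n],place(v,P))-o).ravel() for n,o in obs.items()])
    s=least_squares(f,v0); return s.x,np.sqrt(np.mean(s.fun**2)),s.fun.reshape(-1,2).round(1).tolist()
E
python3 - <<'E'
from h import *
P=np.array([[.1,.075,.08],[.1,-.075,.08],[-.1,-.075,.08],[-.1,.075,.08]])
top=np.array([[155,35],[380,115],[255,412],[32,322]])/4+[119.6,149.6]
sc=(np.array([[527,247],[441,90],[680,22],[790,160]])-[410,0])/3+[294.7,234.7]
for o in({"top":top},{"scene":sc},{"top":top,"scene":sc}): print(fit(P,o,[.6,.2,-.4]))
# tray: white mask
for n,roi in(("top",(165,260,300,385)),("scene",(165,235,190,290))):
    im=C[n]["image"].astype(int);a,b,c,d=roi
    hsv=cv2.cvtColor(C[n]["image"][a:b,c:d],cv2.COLOR_RGB2HSV); m=((hsv[...,1]<45)&(hsv[...,2]>70)).astype(np.uint8)
    m=cv2.morphologyEx(m,cv2.MORPH_CLOSE,np.ones((5,5)))
    k=max(cv2.findContours(m,0,1)[0],key=cv2.contourArea)
    ap=cv2.approxPolyDP(cv2.convexHull(k),4,True)[:,0]+[c,a]; print(n,ap.tolist(),cv2.minAreaRect(k+np.array([c,a])))
E
```

```text
(array([ 0.52253536,  0.23566225, -0.37229594]), np.float64(0.5270428948369005), [[0.8, -0.5], [-0.9, 0.3], [0.0, -0.3], [0.1, 0.6]])
(array([ 0.5232923 ,  0.2380824 , -0.39462085]), np.float64(0.9779385687019605), [[0.5, 1.0], [-0.2, -1.4], [-0.5, -1.5], [0.0, 1.3]])
(array([ 0.52279403,  0.23696158, -0.38393548]), np.float64(0.9541163970167634), [[0.8, -0.8], [-1.1, 0.6], [-1.1, -0.2], [-0.7, -0.0], [0.9, 0.8], [-0.5, -1.4], [-1.3, -2.1], [-0.3, 0.4]])
top [[362, 173], [374, 242], [321, 249], [311, 180]] ((342.3034362792969, 211.2225341796875), (72.3031997680664, 53.75221633911133), 81.25383758544922)
scene [[278, 190], [274, 200], [234, 231], [198, 209], [197, 203], [243, 172]] ((238.1115264892578, 199.64498901367188), (44.81373977661133, 74.99442291259766), 52.4314079284668)
```

```bash
cat >> h.py <<'E'
from scipy.spatial.transform import Rotation as Ro
def pw(v,p): return place(v,np.array([p],float))[0]
def down(yaw): # tool z down, tool x at yaw
    c,s=np.cos(yaw),np.sin(yaw); return Ro.from_matrix(np.array([[c,s,0],[s,-c,0],[0,0,-1]]))
def rel(s,pos,R):
    R0=Ro.from_quat(s["eef_rot"]); w=(R0.inv()*R).as_rotvec(); t=R0.inv().apply(np.array(pos)-s["tool_pos"])
    return w.round(4).tolist(),t.round(4).tolist()
E
python3 - <<'E'
from h import *
from plant import r
P=np.array([[.095,.07,.025],[.095,-.07,.025],[-.095,-.07,.025],[-.095,.07,.025]])
top=np.array([[311,180],[362,173],[374,242.5],[321,249.5]])
sc=np.array([[197.5,204],[243,172],[278.5,189.5]])
print(fit(P,{"top":top},[.5,-.1,0.1]))
pr=[.5228,.2368,-.38]
print(rel(r.get_state(),pw(pr,[.01,0,.23]),down(pr[2])))
E
```

```text
(array([ 0.51219817, -0.20349159,  0.13039903]), np.float64(0.46549016970883295), [[-0.5, -0.7], [0.3, -0.5], [0.0, 0.5], [0.2, 0.7]])
([0.0013, 0.0012, 1.5111], [-0.187, 0.3821, 0.0164])
```

```bash
python3 -m pendant '[[[0,0,1.511],[-0.187,0.382,0.016],1],[[0,0,1.511],[-0.187,0.382,0.016],1],[[0,0,1.511],[-0.187,0.382,0.016],1],[[0,0,1.511],[-0.187,0.382,0.016],1],[[0,0,1.511],[-0.187,0.382,0.016],1],[[0,0,1.511],[-0.187,0.382,0.016],1],[[0,0,1.511],[-0.187,0.382,0.016],1],[[0,0,1.511],[-0.187,0.382,0.016],1],[[0,0,1.511],[-0.187,0.382,0.016],1],[[0,0,1.511],[-0.187,0.382,0.016],1]]'
```

```text
clock: 1.1
tool_pos: [0.5351, 0.2279, 0.2305]
eef_rot: [0.982, -0.191, 0.001, 0.001]
contact_force: [-1.1, 0.6, -0.2]
opening: 1.0
```

```bash
cat > snap.py <<'E'
import sys,cv2,numpy as np
from plant import r
s=r.get_state(); print({k:np.round(s[k],4).tolist() for k in("clock","tool_pos","eef_rot","contact_force","moment","opening")})
d=r.snapshot("wrist"); d["pos"]=s["tool_pos"];d["rot"]=s["eef_rot"]; np.savez(sys.argv[1]+".npz",**d)
cv2.imwrite(f"pics/{sys.argv[1]}.png",d["image"][:,:,::-1])
E
python3 snap.py w1
```

```text
{'clock': 1.1, 'tool_pos': [0.5351, 0.2279, 0.2305], 'eef_rot': [0.9816, -0.1907, 0.0011, 0.0015], 'contact_force': [-1.1281, 0.6068, -0.2088], 'moment': [0.0038, 0.1136, -0.0547], 'opening': 0.9999}
```

View pics/w1.png

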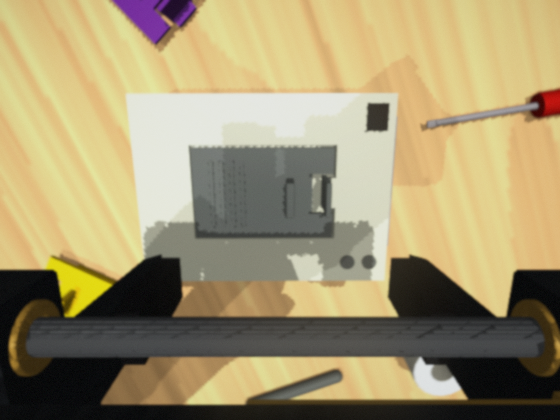

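```bash
python3 - <<'E'
import cv2
a=cv2.imread("pics/w1.png")[80:290,115:405]; a=cv2.resize(a,None,fx=2.75,fy=2.75,interpolation=cv2.INTER_CUBIC)
cv2.imwrite("pics/w1c.png",cv2.convertScaleAbs(a,alpha=1.3))
E
```

```text
(no output)
```

View pics/w1c.png

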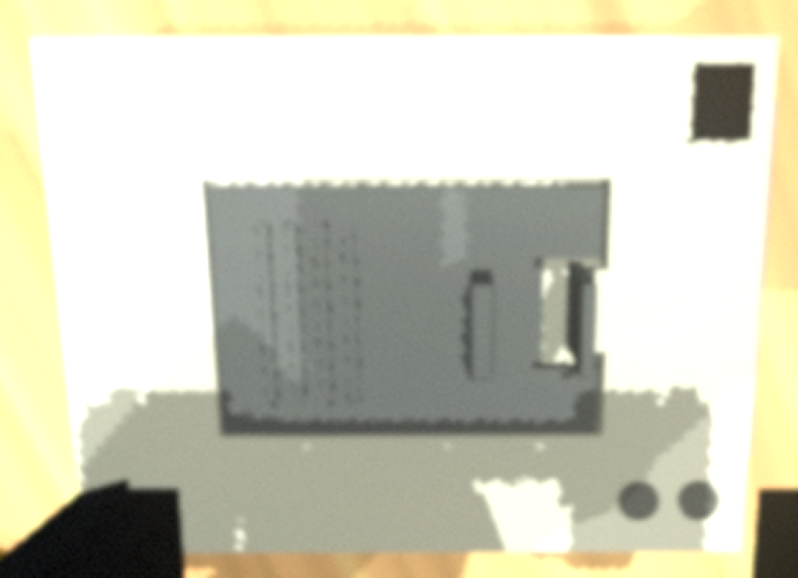

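```bash
cat >> h.py <<'E'
def wcam(name):
    d=dict(np.load(name+".npz",allow_pickle=True)); T=np.eye(4);T[:3,:3]=Ro.from_quat(d["rot"]).as_matrix();T[:3,3]=d["pos"]
    M=np.linalg.inv(T@d["T_tool_cam"]); return dict(R=M[:3,:3],t=M[:3,3],mtx=d["mtx"],image=d["image"])
E
python3 - <<'E'
from h import *
C["w1"]=wcam("w1")
k=lambda a:np.array(a)/2.75+[114.7,79.7]
A=np.array([[.1,.075,.08],[.1,-.075,.08],[-.1,-.075,.08],[-.1,.075,.08]])
B=A*[.565,.5,1]
oa=k([[778,36],[742,552],[89,552],[30,36]]); ob=k([[609,182],[601,434],[222,434],[205,182]])
for P,o in((A,oa),(B,ob),(np.r_[A,B],np.r_[oa,ob])): 
    v,e,f=fit(P,{"w1":o},[.52,.237,-.38]); print(v,e,f)
# free z check
f=lambda q:(proj(C["w1"],place(q[:3],np.r_[A,B]+[0,0,q[3]]))-np.r_[oa,ob]).ravel()
print(least_squares(f,[.52,.237,-.38,0]).x)
# rib top & tab top -> cover in printer
rib=np.array([[18,13,29],[24,13,29],[24,-13,29],[18,-13,29]])*1e-3+[0,0,.075]
ro=k([[472,284],[494,284],[493,378],[472,378]])
for z in(0,):
    u,e,ff=fit(rib,{"w1":ro},v); print("cover from rib",u,e)
    c,s=np.cos(v[2]),np.sin(v[2]);d=u[:2]-v[:2];print("in printer",c*d[0]+s*d[1],-s*d[0]+c*d[1],u[2]-v[2])
tab=np.array([[47,0,104],[51,0,104]])*1e-3
print((proj(C["w1"],place(v,tab))-[114.7,79.7])*2.75, "seen 581,596")
E
```

```text
[ 0.52245194  0.24117769 -0.38158856] 0.6242035921602992 [[1.1, -0.5], [0.2, -0.0], [-1.1, 0.7], [-0.3, 0.2]]
[ 0.52215341  0.24100719 -0.38339729] 0.9676391101071132 [[1.1, -1.0], [0.6, 1.1], [-0.8, 1.2], [-1.0, -0.9]]
[ 0.52230378  0.24109489 -0.38199779] 0.8313576696474592 [[1.0, -0.2], [-0.0, 0.2], [-1.2, 0.8], [-0.4, 0.3], [1.2, -1.2], [0.9, 0.8], [-0.6, 1.1], [-0.9, -0.9]]
[ 0.52210014  0.24087436 -0.38202946 -0.0018898 ]
cover from rib [ 0.52178226  0.24122541 -0.38519226] 0.3497240457308716
in printer -0.0005325855439322423 -7.330378308922404e-05 -0.0031944757107197352
[[583.64391031 330.89644547]
 [598.8527387  330.86200052]] seen 581,596
```

```bash
python3 - <<'E'
from h import *
from plant import r
pr=[.5223,.2403,-.382]; s=r.get_state()
for z in(.12,.093): print(rel(s,pw(pr,[.034,0,z]),down(pr[2])))
E
```

```text
([0.0014, -0.0008, -0.0034], [0.02, -0.0048, 0.1103])
([0.0014, -0.0008, -0.0034], [0.02, -0.0049, 0.1373])
```

```bash
python3 -m pendant '[[[0.001,-0.001,-0.003],[0.02,-0.005,0.03],0.5],[[0.001,-0.001,-0.003],[0.02,-0.005,0.06],0.5],[[0.001,-0.001,-0.003],[0.02,-0.005,0.085],0.5],[[0.001,-0.001,-0.003],[0.02,-0.005,0.085],0.5],[[0.001,-0.001,-0.003],[0.02,-0.005,0.1],0.5],[[0.001,-0.001,-0.003],[0.02,-0.005,0.115],0.5],[[0.001,-0.001,-0.003],[0.02,-0.005,0.125],0.5],[[0.001,-0.001,-0.003],[0.02,-0.005,0.132],0.5],[[0.001,-0.001,-0.003],[0.02,-0.005,0.137],0.5],[[0.001,-0.001,-0.003],[0.02,-0.005,0.137],0.5]]' 20; python3 snap.py w2
```

```text
clock: 2.15
tool_pos: [0.5524, 0.2312, 0.0936]
eef_rot: [0.983, -0.182, -0.001, -0.001]
contact_force: [-0.8, -0.4, -0.4]
opening: 0.497
{'clock': 2.15, 'tool_pos': [0.5524, 0.2312, 0.0936], 'eef_rot': [0.9833, -0.1817, -0.0006, -0.0005], 'contact_force': [-0.767, -0.4408, -0.364], 'moment': [-0.0526, 0.061, 0.019], 'opening': 0.497}
```

View pics/w2.png

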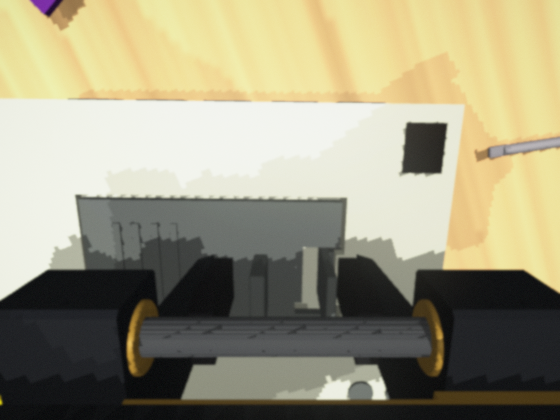

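```bash
python3 -m pendant '[[[0,0,0],[0.0025,0,0],0.46],[[0,0,0],[0.0025,0,0],0.43],[[0,0,0],[0.0025,0,0],0.42],[[0,0,0],[0.0025,0,0],0.42]]'; python3 - <<'E'
from h import *
from plant import r
for i in range(4):
    s=r.get_state(); q=s["eef_rot"]; print(2*np.arctan2(q[1],q[0]),s["tool_pos"],s["contact_force"],s["opening"]); r.snapshot("wrist")
E
```

```text
clock: 2.6
tool_pos: [0.555, 0.2303, 0.0939]
eef_rot: [0.983, -0.182, -0.0, -0.001]
contact_force: [0.1, -1.0, 0.1]
opening: 0.418
-0.3660036352745402 [0.55499959 0.23030539 0.09391649] [ 0.12507582 -1.02188313  0.10868669] 0.41767040421756285
-0.36589815723391067 [0.55492871 0.23031841 0.09386347] [-0.42285156  0.11308943 -1.1239769 ] 0.42433074857877523
-0.3658659365070929 [0.55490851 0.23034645 0.09380017] [ 0.13657537 -0.59252069  0.43902862] 0.4165461528260542
-0.36585494486726483 [0.55487579 0.23035805 0.09376582] [-0.03083783  0.48424991 -0.59226628] 0.4180067352016922
```

```bash
cat > st.py <<'E'
from h import *
from plant import r
import sys
F=[];
for i in range(int(sys.argv[1]) if len(sys.argv)>1 else 4):
    s=r.get_state(); F.append(np.r_[s["contact_force"],s["moment"]]); r.snapshot("wrist")
F=np.mean(F,0); R=Ro.from_quat(s["eef_rot"]); q=s["eef_rot"]
pr=[.5223,.2403,-.382]; d=s["tool_pos"]-pw(pr,[0,0,0]); c,n=np.cos(pr[2]),np.sin(pr[2])
print("t",s["clock"],"Ftool",R.inv().apply(F[:3]).round(2),"M",R.inv().apply(F[3:]).round(3),"pos_pr mm",(1e3*np.array([c*d[0]+n*d[1],-n*d[0]+c*d[1],d[2]])).round(2),"w mm",round(88*s["opening"],2),"yaw",round(2*np.arctan2(q[1],q[0]),4),"tilt",round(np.arccos(-R.as_matrix()[2,2]),4))
E
python3 -m pendant '[[[0,0,0.015],[0.0005,0,0],0.42],[[0,0,0.015],[0.001,0,0],0.42],[[0,0,0.015],[0.001,0,0],0.42]]';python3 st.py
```

```text
clock: 3.1
tool_pos: [0.556, 0.2299, 0.0937]
eef_rot: [0.982, -0.189, -0.0, -0.001]
contact_force: [0.2, -0.7, 1.2]
opening: 0.417
t 3.25 Ftool [ 0.32  0.18 -0.18] M [-0.104 -0.057  0.008] pos_pr mm [35.    2.85 93.7 ] w mm 37.04 yaw -0.381 tilt 0.0015
```

```bash
python3 -m pendant '[[[0,0,0],[0.0003,0.0015,0],0.42],[[0,0,0],[0.0006,0.003,0],0.42],[[0,0,0],[0.001,0.003,0],0.42],[[0,0,0],[0.001,0.003,0],0.42]]'>/dev/null;python3 st.py; python3 -m pendant '[[[0,0,0],[0.0005,0,0],0.42],[[0,0,0],[0.001,0,0],0.42],[[0,0,0],[0.001,0,0],0.42]]'>/dev/null;python3 st.py
```

```text
t 3.85 Ftool [-0.07 -0.6  -0.01] M [-0.095 -0.075  0.006] pos_pr mm [ 3.601e+01 -6.000e-02  9.372e+01] w mm 36.73 yaw -0.381 tilt 0.0015
t 4.35 Ftool [-1.86  0.31 -0.23] M [-0.106 -0.37   0.008] pos_pr mm [ 3.676e+01 -8.000e-02  9.369e+01] w mm 37.21 yaw -0.3808 tilt 0.0017
```

```bash
python3 -m pendant '[[[0,0,0],[-0.0005,0,0],0.409],[[0,0,0],[-0.001,0,0],0.398],[[0,0,0],[-0.0015,0,0],0.386],[[0,0,0],[-0.002,0,0],0.375],[[0,0,0],[-0.0025,0,0],0.364],[[0,0,0],[-0.003,0,0],0.352],[[0,0,0],[-0.003,0,0],0.352]]' 20 >/dev/null;python3 st.py
```

```text
t 5.25 Ftool [ 0.8  -0.23  0.23] M [-0.087  0.086  0.023] pos_pr mm [34.22 -0.14 93.78] w mm 30.99 yaw -0.3811 tilt 0.0013
```

```bash
python3 -m pendant '[[[0,0,0],[-0.0005,0,0],0.341],[[0,0,0],[-0.001,0,0],0.33],[[0,0,0],[-0.0015,0,0],0.318],[[0,0,0],[-0.002,0,0],0.307],[[0,0,0],[-0.0025,0,0],0.295],[[0,0,0],[-0.0025,0,0],0.295]]' 20 >/dev/null;python3 st.py
```

```text
t 6.05 Ftool [ 0.36  0.03 -0.4 ] M [-0.09   0.044 -0.034] pos_pr mm [31.52 -0.1  93.76] w mm 25.98 yaw -0.381 tilt 0.0015
```

```bash
python3 -m pendant '[[[0,0,0],[-0.0005,0,0],0.284],[[0,0,0],[-0.001,0,0],0.273],[[0,0,0],[-0.0015,0,0],0.262],[[0,0,0],[-0.0017,0,0],0.25],[[0,0,0],[-0.0017,0,0],0.24],[[0,0,0],[-0.0017,0,0],0.24]]' 20 >/dev/null;python3 st.py
```

```text
t 6.85 Ftool [ 1.07  0.12 -1.56] M [-0.153  0.082  0.009] pos_pr mm [29.9 -0.1 93.8] w mm 23.37 yaw -0.381 tilt 0.0014
```

```bash
python3 - <<'E'
import numpy as np
p=np.array([-.0864,0,.0183])
for th in np.arange(.02,.25,.02):
    c,s=np.cos(th),np.sin(th); print(round(th,2),(p-np.array([c*p[0]+s*p[2],0,-s*p[0]+c*p[2]])).round(4))
E
```

```text
0.02 [-0.0004  0.     -0.0017]
0.04 [-0.0008  0.     -0.0034]
0.06 [-0.0013  0.     -0.0051]
0.08 [-0.0017  0.     -0.0068]
0.1 [-0.0023  0.     -0.0085]
0.12 [-0.0028  0.     -0.0102]
0.14 [-0.0034  0.     -0.0119]
0.16 [-0.004   0.     -0.0135]
0.18 [-0.0047  0.     -0.0152]
0.2 [-0.0054  0.     -0.0168]
0.22 [-0.0061  0.     -0.0184]
0.24 [-0.0068  0.     -0.02  ]
```

```bash
python3 -m pendant '[[[0,0.02,0],[-0.0004,0,-0.0017],0.24],[[0,0.04,0],[-0.0008,0,-0.0034],0.24],[[0,0.06,0],[-0.0013,0,-0.0051],0.24],[[0,0.06,0],[-0.0013,0,-0.0051],0.24]]' 22;python3 st.py
```

```text
clock: 7.3
tool_pos: [0.5478, 0.2302, 0.0989]
eef_rot: [0.982, -0.188, 0.029, 0.005]
contact_force: [-0.6, 0.6, -1.3]
opening: 0.261
t 7.45 Ftool [ 0.2  -0.07  1.33] M [-0.116 -0.101  0.   ] pos_pr mm [ 2.828e+01 -5.000e-02  9.879e+01] w mm 22.87 yaw -0.3807 tilt 0.0588
```

```bash
python3 -m pendant '[[[0,0.02,0],[-0.0004,0,-0.0017],0.24],[[0,0.04,0],[-0.0008,0,-0.0034],0.24],[[0,0.06,0],[-0.0013,0,-0.0051],0.24],[[0,0.08,0],[-0.0017,0,-0.0068],0.24],[[0,0.1,0],[-0.0023,0,-0.0085],0.24],[[0,0.12,0],[-0.0028,0,-0.0102],0.24],[[0,0.12,0],[-0.0028,0,-0.0102],0.24],[[0,0.12,0],[-0.0028,0,-0.0102],0.24]]' 22;python3 st.py; python3 snap.py w3; python3 - <<'E'
from plant import r
import cv2,numpy as np
im=r.snapshot("scene")["image"][:,:,::-1]; a=cv2.resize(im[190:345,290:425],None,fx=3.6,fy=3.6,interpolation=cv2.INTER_CUBIC); cv2.imwrite("pics/s3.png",a)
E
```

```text
clock: 8.3
tool_pos: [0.5454, 0.231, 0.1089]
eef_rot: [0.978, -0.188, 0.088, 0.016]
contact_force: [0.3, -0.6, -1.5]
opening: 0.256
t 8.45 Ftool [-0.42  0.35  1.36] M [-0.059 -0.224 -0.012] pos_pr mm [ 25.33  -0.2  108.81] w mm 22.38 yaw -0.3815 tilt 0.179
{'clock': 8.5, 'tool_pos': [0.5457, 0.2306, 0.1088], 'eef_rot': [0.9779, -0.1889, 0.0878, 0.0164], 'contact_force': [0.4775, 0.1012, -0.1619], 'moment': [-0.0042, 0.2716, -0.0643], 'opening': 0.2579}
```

View pics/s3.png

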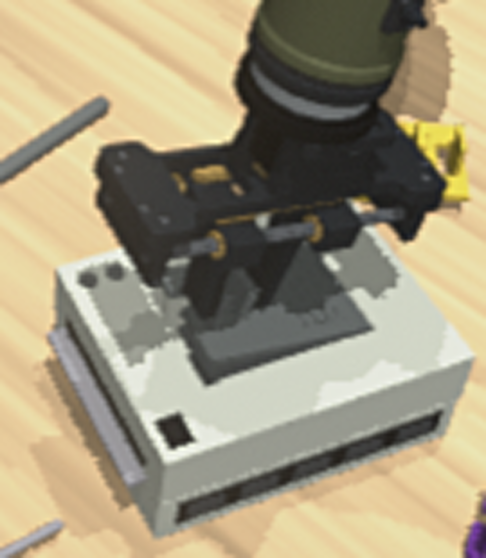

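The cover's tab end is up and follows the gripper, with the tongues still under the lip. The wrist carries only the cover's weight. I'll tip a little more, then draw it out along its own +x.

```bash
python3 -m pendant '[[[0,0.02,0],[-0.0004,0,-0.0017],0.24],[[0,0.04,0],[-0.0008,0,-0.0034],0.24],[[0,0.06,0],[-0.0013,0,-0.0051],0.24],[[0,0.06,0],[0.001,0,-0.0052],0.24],[[0,0.06,0],[0.004,0,-0.0053],0.24],[[0,0.06,0],[0.007,0,-0.0055],0.24],[[0,0.06,0],[0.007,0,-0.0055],0.24]]' 22;python3 st.py
```

```text
clock: 9.3
tool_pos: [0.5519, 0.2281, 0.1158]
eef_rot: [0.975, -0.189, 0.118, 0.022]
contact_force: [-0.1, -0.7, -0.9]
opening: 0.257
t 9.45 Ftool [-0.3   0.03  1.37] M [-0.104 -0.316 -0.018] pos_pr mm [ 31.15  -0.31 115.46] w mm 22.4 yaw -0.3816 tilt 0.2388
```

```bash
python3 -m pendant '[[[0,0,0],[0.003,0,0],0.24],[[0,0,0],[0.006,0,0],0.24],[[0,0,0],[0.009,0,0],0.24],[[0,0,0],[0.012,0,0],0.24],[[0,0,0],[0.015,0,0],0.24],[[0,0,0],[0.015,0,0],0.24]]' 22;python3 st.py
```

```text
clock: 10.1
tool_pos: [0.5652, 0.2228, 0.1193]
eef_rot: [0.975, -0.188, 0.118, 0.022]
contact_force: [-0.4, -0.4, -0.4]
opening: 0.258
t 10.25 Ftool [-0.32  0.33  0.79] M [-0.078 -0.309 -0.026] pos_pr mm [ 45.43  -0.16 118.99] w mm 22.48 yaw -0.381 tilt 0.2387
```

```bash
python3 -m pendant '[[[0,0,0],[0.0012,0,-0.005],0.24],[[0,0,0],[0.0024,0,-0.01],0.24],[[0,0,0],[0.0048,0,-0.02],0.24],[[0,0,0],[0.0085,0,-0.035],0.24],[[0,0,0],[0.012,0,-0.05],0.24],[[0,0,0],[0.017,0,-0.07],0.24],[[0,0,0],[0.021,0,-0.085],0.24],[[0,0,0],[0.024,0,-0.1],0.24],[[0,0,0],[0.024,0,-0.1],0.24]]' 22;python3 st.py; python3 snap.py w4;  python3 - <<'E'
from plant import r
import cv2,numpy as np
im=r.snapshot("scene")["image"][:,:,::-1]; a=cv2.resize(im[110:330,270:450],None,fx=2,fy=2,interpolation=cv2.INTER_CUBIC)
b=np.zeros((440,930,3),np.uint8); b[:,:360]=a; b[:420,370:]=cv2.imread("pics/w4.png"); cv2.imwrite("pics/s4.png",cv2.resize(b,(798,378)))
E
```

```text
clock: 11.2
tool_pos: [0.5656, 0.2236, 0.2247]
eef_rot: [0.975, -0.188, 0.119, 0.02]
contact_force: [0.4, -0.4, -1.3]
opening: 0.256
t 11.35 Ftool [-0.48 -0.25  1.34] M [-0.081 -0.307 -0.029] pos_pr mm [ 44.8   -0.43 221.59] w mm 23.15 yaw -0.3809 tilt 0.2383
{'clock': 11.4, 'tool_pos': [0.5636, 0.2231, 0.2212], 'eef_rot': [0.975, -0.188, 0.1165, 0.0224], 'contact_force': [0.5418, -0.0173, -1.8446], 'moment': [0.0658, 0.3274, 0.0367], 'opening': 0.2601}
```

View pics/s4.png

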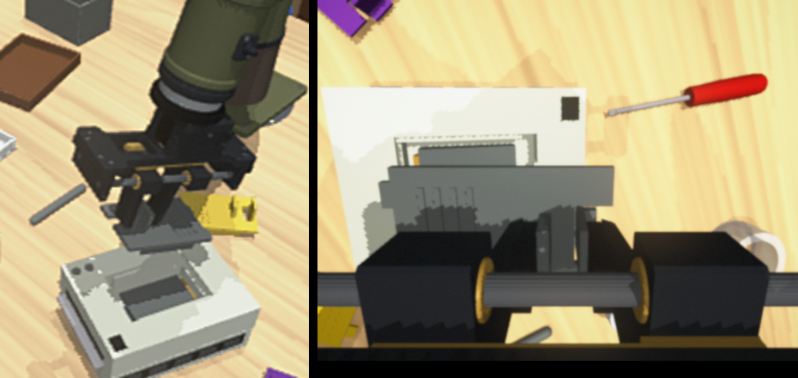

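```bash
python3 - <<'E'
from h import *
from plant import r
tr=[.5122,-.2035,.1304]; s=r.get_state()
print(s["tool_pos"],pw(tr,[.0296,0,.15]),rel(s,pw(tr,[.0296,0,.15]),down(tr[2])))
E
```

```text
[0.56365856 0.22301649 0.22104802] [ 0.54154869 -0.19965109  0.15      ] ([0.061, -0.2326, -0.5089], [0.116, 0.4006, 0.1013])
```

```bash
python3 -m pendant '[[[0.003,-0.012,-0.025],[0.006,0.02,0.005],0.24],[[0.008,-0.03,-0.066],[0.015,0.052,0.013],0.24],[[0.015,-0.058,-0.127],[0.029,0.1,0.025],0.24],[[0.023,-0.086,-0.188],[0.043,0.148,0.037],0.24],[[0.03,-0.114,-0.249],[0.057,0.196,0.05],0.24],[[0.037,-0.142,-0.31],[0.071,0.244,0.062],0.24],[[0.044,-0.17,-0.371],[0.085,0.292,0.074],0.24],[[0.051,-0.195,-0.427],[0.097,0.336,0.085],0.24],[[0.057,-0.219,-0.478],[0.109,0.376,0.095],0.24],[[0.061,-0.233,-0.509],[0.116,0.401,0.101],0.24]]' 22 >/dev/null; python3 -m pendant '[[[0,0,0],[0,0,0],0.24],[[0,0,0],[0,0,0],0.24],[[0,0,0],[0,0,0],0.24]]' >/dev/null; python3 snap.py w5; python3 - <<'E'
from h import *
from plant import r
im=r.snapshot("scene")["image"][:,:,::-1]; a=cv2.resize(im[100:260,150:330],None,fx=2,fy=2,interpolation=cv2.INTER_CUBIC)
b=np.zeros((420,930,3),np.uint8); b[:320,:360]=a; b[:420,370:]=cv2.imread("pics/w5.png"); cv2.imwrite("pics/s5.png",cv2.resize(b,(798,360)))
tr=[.5122,-.2035,.1304]; print(rel(r.get_state(),pw(tr,[.0296,0,.1]),down(tr[2])))
E
```

```text
{'clock': 12.8, 'tool_pos': [0.5421, -0.1978, 0.1506], 'eef_rot': [0.9978, 0.0662, 0.0006, -0.0011], 'contact_force': [-0.3655, -0.7379, -1.0173], 'moment': [-0.0691, 0.0142, -0.0458], 'opening': 0.2607}
([-0.0016, -0.0015, 0.0029], [-0.0011, 0.0019, 0.0509])
```

View pics/s5.png

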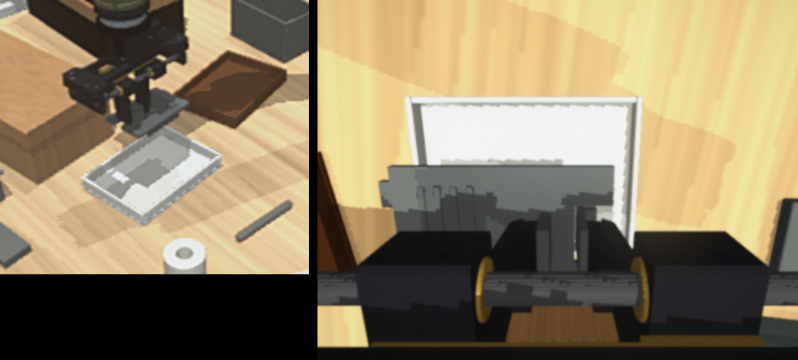

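```bash
python3 - <<'E'
from h import *
C["w5"]=wcam("w5")
P=np.array([[-.095,.07,.025],[.095,.07,.025]])
k=lambda a:np.array(a)*930/798-[370,0]
print(fit(P,{"w5":k([[407,97.5],[641,97.5]])},[.51,-.2,.13]))
# cover plate top (+y edge corners) predicted from tool: cover origin at tool x -.0296, 18.8mm ahead
d=np.load("w5.npz"); T=np.linalg.inv(d["T_tool_cam"])
Q=np.array([[-.055-.0296,-.036,.0138],[.055-.0296,-.036,.0138]]); c=Q@T[:3,:3].T+T[:3,3]; p=c@d["mtx"].T; print("pred",p[:,:2]/p[:,2:],"seen",k([[389,167],[614,166]]))
E
```

```text
(array([ 0.51300126, -0.20338567,  0.13312475]), np.float64(2.5439205492935244), [[-3.6, 0.4], [3.6, 0.2]])
pred [[ 79.20900155 194.91309443]
 [345.80090117 194.93592303]] seen [[ 83.34586466 194.62406015]
 [345.56390977 193.45864662]]
```

```bash
python3 -m pendant '[[[-0.002,-0.002,0.003],[-0.001,0.002,0.015],0.24],[[-0.002,-0.002,0.003],[-0.001,0.002,0.035],0.24],[[-0.002,-0.002,0.003],[-0.001,0.002,0.055],0.24],[[-0.002,-0.002,0.003],[-0.001,0.002,0.075],0.24],[[-0.002,-0.002,0.003],[-0.001,0.002,0.09],0.24],[[-0.002,-0.002,0.003],[-0.001,0.002,0.1],0.24],[[-0.002,-0.002,0.003],[-0.001,0.002,0.106],0.24],[[-0.002,-0.002,0.003],[-0.001,0.002,0.106],0.24]]' >/dev/null; python3 st.py; python3 -m pendant '[[[0,0,0],[0,0,0.001],0.24],[[0,0,0],[0,0,0.002],0.24],[[0,0,0],[0,0,0.003],0.24],[[0,0,0],[0,0,0.004],0.24],[[0,0,0],[0,0,0.004],0.24]]' >/dev/null; python3 st.py
```

```text
t 13.85 Ftool [-0.01 -0.19  1.34] M [-0.051 -0.002  0.011] pos_pr mm [ 182.99 -403.13   45.46] w mm 22.67 yaw 0.1274 tilt 0.002
t 14.55 Ftool [ 0.01 -0.04  1.51] M [-0.039 -0.02  -0.009] pos_pr mm [ 182.45 -403.14   40.76] w mm 23.14 yaw 0.1274 tilt 0.0016
```

```bash
for i in 1 2 ; do python3 -m pendant '[[[0,0,0],[0,0,0.0007],0.24],[[0,0,0],[0,0,0.0014],0.24],[[0,0,0],[0,0,0.002],0.24],[[0,0,0],[0,0,0.002],0.24]]' >/dev/null; python3 st.py 3; done
```

```text
t 15.1 Ftool [-0.39  0.27  1.24] M [-0.02  -0.007 -0.013] pos_pr mm [ 182.42 -403.14   38.75] w mm 22.43 yaw 0.1275 tilt 0.0016
t 15.65 Ftool [ 0.33 -0.12  1.19] M [-0.071 -0.078 -0.008] pos_pr mm [ 182.44 -403.16   36.83] w mm 22.94 yaw 0.1274 tilt 0.0016
```

```bash
python3 -m pendant '[[[0,0,0],[0,0,0.0005],0.24],[[0,0,0],[0,0,0.001],0.24],[[0,0,0],[0,0,0.001],0.24]]' >/dev/null; python3 st.py 4;  python3 -m pendant '[[[0,0,0],[0,0,0.0005],0.24],[[0,0,0],[0,0,0.001],0.24],[[0,0,0],[0,0,0.001],0.24]]' >/dev/null; python3 st.py 4
```

```text
t 16.15 Ftool [-1.77 -0.54 -7.61] M [ 0.173 -0.447 -0.032] pos_pr mm [ 182.49 -403.21   36.71] w mm 22.52 yaw 0.1274 tilt 0.0017
t 16.65 Ftool [ -2.6   -1.52 -15.69] M [ 0.346 -0.796  0.006] pos_pr mm [ 182.53 -403.23   36.62] w mm 22.55 yaw 0.1273 tilt 0.0019
```

```bash
python3 -m pendant '[[[0,0,0],[0,0,-0.0005],0.24],[[0,0,0],[0,0,-0.001],0.24],[[0,0,0],[0,0,-0.0015],0.24],[[0,0,0],[0,0,-0.0015],0.24]]' >/dev/null; python3 st.py 4
```

```text
t 17.25 Ftool [-1.5  -0.37 -6.61] M [ 0.13  -0.37   0.001] pos_pr mm [ 182.5  -403.18   36.72] w mm 22.53 yaw 0.1274 tilt 0.0017
```

```bash
python3 -m pendant '[[[0,0,0],[0,0,-0.0005],0.24],[[0,0,0],[0,0,-0.0007],0.24],[[0,0,0],[0,0,-0.0007],0.24]]' >/dev/null; python3 st.py 3; python3 -m pendant '[[[0,0,0],[0.0005,0,0],0.273],[[0,0,0],[0.0012,0,0],0.29],[[0,0,0],[0.002,0,0],0.307],[[0,0,0],[0.0027,0,0],0.324],[[0,0,0],[0.0035,0,0],0.341],[[0,0,0],[0.0042,0,0],0.358],[[0,0,0],[0.005,0,0],0.375],[[0,0,0],[0.005,0,0],0.4],[[0,0,0],[0.005,0,0],0.45],[[0,0,0],[0.005,0,0],0.5]]' >/dev/null; python3 st.py 3
```

```text
t 17.7 Ftool [-0.25  0.02 -0.21] M [-0.023 -0.099 -0.009] pos_pr mm [ 182.43 -403.19   36.77] w mm 22.73 yaw 0.1275 tilt 0.0016
t 18.85 Ftool [-0.52 -0.6  -0.39] M [-0.026 -0.04  -0.01 ] pos_pr mm [ 186.82 -400.78   37.06] w mm 44.1 yaw 0.1274 tilt 0.0017
```

Released. I'll rise straight up, slowly at first, then check.

```bash
python3 -m pendant '[[[0,0,0],[0,0,0],0.55],[[0,0,0],[0,0,-0.005],0.55],[[0,0,0],[0,0,-0.01],0.55],[[0,0,0],[0,0,-0.02],0.55],[[0,0,0],[0,0,-0.035],0.55],[[0,0,0],[0,0,-0.06],0.55],[[0,0,0],[0,0,-0.09],0.55],[[0,0,0],[0,0,-0.12],0.55],[[0,0,0],[0,0,-0.15],0.55],[[0,0,0],[0,0,-0.15],0.55]]' >/dev/null; python3 st.py 2;python3 snap.py w6; python3 - <<'E'
from plant import r
import cv2,numpy as np
im=r.snapshot("scene")["image"][:,:,::-1]; a=cv2.resize(im[130:260,170:300],None,fx=2.75,fy=2.75,interpolation=cv2.INTER_CUBIC)
b=np.zeros((420,930,3),np.uint8); b[:357,:357]=a; b[:420,370:]=cv2.imread("pics/w6.png"); cv2.imwrite("pics/s6.png",cv2.resize(b,(798,360)))
E
```

```text
t 19.95 Ftool [0.44 0.   0.22] M [-0.09  -0.048 -0.001] pos_pr mm [ 188.27 -400.45  190.06] w mm 48.64 yaw 0.1272 tilt 0.0057
{'clock': 20.0, 'tool_pos': [0.5466, -0.2011, 0.1884], 'eef_rot': [0.998, 0.0636, 0.0007, 0.0011], 'contact_force': [-0.3254, -1.4224, -0.3538], 'moment': [-0.0908, 0.0371, -0.019], 'opening': 0.5493}Traceback (most recent call last):
  File "<stdin>", line 4, in <module>
ValueError: could not broadcast input array from shape (358,358,3) into shape (357,357,3)
```

```bash
python3 - <<'E'
from plant import r
import cv2,numpy as np
im=r.snapshot("scene")["image"][:,:,::-1]; a=cv2.resize(im[130:260,170:300],(357,357),interpolation=cv2.INTER_CUBIC)
b=np.zeros((420,930,3),np.uint8); b[:357,:357]=a; b[:420,370:]=cv2.imread("pics/w6.png"); cv2.imwrite("pics/s6.png",cv2.resize(b,(798,360)))
E
```

```text
(no output)
```

View pics/s6.png

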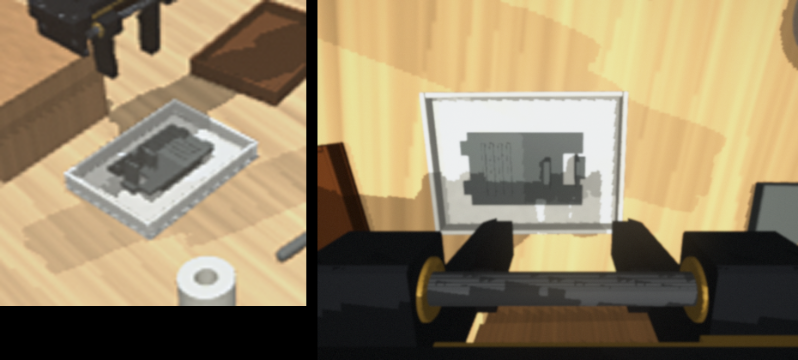

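The cover lies flat, right side up and near the centre of the white tray: plate at columns 469–583, rows 133–205, against a tray at 422–627, 93–233. The gripper is clear, so I'm handing in.

```bash
python3 -c "
from plant import r
print(r.finish_job(), r.get_state()['clock'])"
```

```text
the job is handed in; nothing more can be done
the job is handed in; nothing more can be done
```

The cover is off the printer and lying in the white tray, and I handed the job in about 20 s into the 72 s allowed. The hand-in reported no verdict.

**What I did:** I pressed the snap tab to its stop with a 20–22 N grip, moving the gripper along so the rib stayed put. I tipped the cover about the lip to 0.24 rad, drew it about 22 mm along its own +x and lifted it off. During tipping and drawing, the wrist felt only the cover's weight of about 1.4 N. I then set it in the tray, let go and rose clear.

**Last checks:** The final pictures show the cover flat, right side up and within a few millimetres of the tray's middle. The gripper stood about 0.15 m above it. I saw nothing shifted on the bench in the parts of the pictures I viewed, but I did not measure this.

**What disagreed:**
- **Printer position:** the overhead and wrist cameras differed by about 4 mm. I settled it by feeling for contact with the rib.
- **Set-down force:** I pressed down about 1 mm too far, which took the wrist reading to about 16 N. That is roughly 17 N of cover on tray, under the 25 N limit, and I backed off before releasing.

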